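Lock the cartridge into the water-filter housing

TASK

Fit the loose filter cartridge into the housing of the bench-top water filter: lower it in with its lugs in the entry slots, push it down against the spring, twist it about an eighth of a turn clockwise (seen from above), and let it come up into its notches, so that it stays locked when you let go. Feel your way and do not force it; leave everything else on the worktop where it is.

Things in the scene. Friction and masses are not known exactly. Their poses are not given: they have to be found in the camera images.
- cartridge_mid (a point): Centre, half-way up, of the loose filter cartridge: a white upright cylinder 100 mm tall, 0.16 to 0.26 kg, standing on the worktop (this point is 50 mm above its underside). z runs up it, x along its grip wing and lugs. Tapered nose (33 mm across at the bottom, 42 mm from 9 mm up), body 42 mm in diameter, collar 52 mm in diameter 54 to 60 mm up. Half a turn about z makes it the same.
- cartridge_wing (a point): Centre of the cartridge's grey upright grip wing, 30 mm above cartridge_mid. The wing is 44 mm long (along x), 12 mm thick (along y) and 40 mm high, standing on the collar; pinch it across its thickness from above. Axes as cartridge_mid.
- cartridge_lugs (a point): Point on the cartridge's axis between its two bayonet lugs, 35 mm below cartridge_mid. The lugs stand out on opposite sides along +x and -x: 60 mm from tip to tip, 8 mm wide, 6 mm high (undersides 12 mm above the cartridge's underside). Axes as cartridge_mid.
- housing: The fixed filter housing: a white round open pot on the worktop, 80 mm outside and 68 mm inside diameter, 92 mm tall, foot 100 mm in diameter, two hose stubs on its +x side. Origin at the centre of its underside, z up. A push of 10 to 15 N is right; contact forces (spring, floor, walls, stops) that add up to over 36 N damage it.
- housing_mouth (a point): Centre of the housing's mouth, 92 mm up. z up, x towards an entry slot. Inside sits a grey bayonet ring, bore 45 mm, with its top face 4 to 24 mm below this point: the depth differs each time and is not measured, so feel for it. The lugs pass into the ring only through two entry slots (12 mm wide), at +x and -x, each marked by a long upright rib outside the pot.
- housing_slot (a point): On the rim above the +x entry slot. In the slots the lugs can turn (under a tooth) once their undersides are 22 mm below the ring's top face; a hard floor stops them at 24 mm. A sprung plate meets the cartridge's underside as the lugs enter: upward 2 N then, 8 N where the lugs can turn, 9 N at the floor, where the force jumps. Hold it down while turning.
- housing_home (a point): Same point as housing_mouth, x pointing to a notch, 48 degrees clockwise from above of the slot (short ribs at the rim). Turn to there; 6 degrees past it is an end stop, not to be leaned on. Over the notches the spring (6 N) lifts the lugs 7 mm into the notches. The cartridge's x must end along this x, either way round. Locked, its underside is 31 to 51 mm below the mouth.
- lemon_mid (a point): A lemon, 78 x 55 x 56 mm, centre; leave it where it is.
- teaspoon: A steel teaspoon, 130 mm long, lying on the worktop, origin under its centre; leave it where it is.
- rice_bowl: A white rice bowl, 115 mm across, 52 mm tall, origin under its centre; leave it where it is.
Not all that is in view belongs to the job. What is shaped like the part that bears cartridge_mid but blue, pink or turquoise is not meant.

How it is judged:
By the outcome, as a careful person would: the job done as asked, in the order asked, and still so for the second after the job is handed in, with the robot touching nothing.
It also fails if it takes over 56 s, if anything falls off the work surface, if the arm or the gripper's body presses on something with over 40 N, if the wrist force passes 120 N, or if a joint passes its speed limit or range.

ROBOT

A 6-joint arm with a two-finger parallel gripper is mounted at the origin on a cart in front of the work surface, level with it; the furniture and walls round the work are solid. World frame = base frame: x ahead of the robot, y to its left, z up, the work surface at z = 0. Lengths are in m, angles in rad, forces in N, time in s.
With the tool pointing down it reaches from about 0.325 to 1 m from the base axis. Payload 5.1 kg.
Tool frame: the origin (TCP) lies between the finger pads; the fingertips stand 17 mm ahead of it and the grasp point (between the pads) lies 2 mm behind it (ctrl.tip_reach is the distance from the TCP to the fingertips, in m); z points along the fingers, y is the direction in which the jaws open and shut (so a half turn about z gives the same grasp; the last joint's range is limited). The gripper opens to 85 mm and grips with 20 to 120 N. Pads are 22 mm wide; open, the fingers measure 114 mm over their backs; the gripper's body (76 mm by 85 mm) begins 54 mm behind the grasp point. The pads swing forward as they close: fully open they stand 13 mm farther back than shut.
Start: joints at [-1.229, 0.124, 1.65, -0, 1.367, -0.083], TCP at [0.268, -0.592, 0.219] pointing down, gripper open.
Joint ranges: [-2.61, 2.61], [-1.02, 2.33], [0.03, 2.71], [-1.35, 4.49], [0.32, 2.68], [-2.91, 2.91]. Speed limits (rad/s): [2.57, 2.57, 3.14, 3.14, 3.14, 3.14].

INTERFACE

Orientations are given as a 3x3 rotation matrix whose columns are the frame's x, y, z axes.
In Python, from workcell import ctrl, grip, capture, hand_in gives the robot as it stands. Calls block until the motion is done:
- ctrl.reach(position, orientation): joint-space move of the TCP to a pose.
- ctrl.line_to(position, frame=None, vel=0.15, until_force=None): straight line of the TCP; frame=None keeps the orientation; vel is the mean speed in m/s. With until_force (N) it stops when the force on the tool has changed by that much, and returns True; else False.
- ctrl.set_joints(angles): joint-space move.
- grip(opening): opening from 0.0 (shut) to 1.0 (fully open); the grip force is fixed at half the most; returns when the fingers have stopped.
- ctrl.sleep(seconds).
- ctrl.ik(position, orientation): joint angles nearest the present ones, or None.
- capture(name): name is "scene" or "side" or "wrist"; returns a dict with "image" (384x512x3 uint8, red, green, blue), "intrinsics" (3x3 intrinsics, pixels), "k1" (the pictures are not rectified: a ray, as slopes to the right and down, at radius r is drawn at 1 + k1 r^2 times it, then the intrinsics apply), "rvec" (rotation vector, rad) and "tvec" (3), from world to camera coordinates, as OpenCV has them. Camera axes: x right, y down, z forward; pixel columns grow to the right and rows downward; lengths in m; the calibration is good to about 2 mm. A picture is of the moment at which its call begins. There is no depth.
A pose or a line that the arm cannot do raises ctrl.PlanningError and nothing moves.
- hand_in(): hands the job in, once; it reports no verdict.
Readings, each from a call of its own:
- ctrl.current_time(): time.
- ctrl.current_qpos(): joint angles.
- ctrl.current_joint_velocities(): joint speeds.
- ctrl.current_joint_torque(): joint torques, N m.
- ctrl.current_position(): TCP position.
- ctrl.current_orientation(): TCP orientation.
- ctrl.current_force(): force on the tool from outside, world axes, zero at the start.
- ctrl.current_ft_torque(): the same for the moment, N m.
- ctrl.current_opening(): opening from 0.0 (shut) to 1.0 (fully open).
Only numpy, scipy, OpenCV 4.12 (cv2) and the standard library are available. Lean on these libraries where they do the work, as an engineer would, in place of code of your own. Each camera call takes 0.05 s, during which the arm holds its last target.

## Working session

There is one attempt and no reset: what is moved stays moved. The work goes in short steps, each a Python script; the robot and the scene stay as the last script left them, time stands still between calls to the robot, and variables do not carry over. Pictures are saved under pics/ and viewed, and the job is handed in when it is done.

```bash
ls; mkdir -p pics
python3 - <<'E'
from workcell import ctrl, grip, capture, hand_in
import cv2, pickle
d={}
for n in ["scene","side","wrist"]:
    c=capture(n); d[n]=c
    cv2.imwrite(f"pics/{n}0.png",cv2.cvtColor(c["image"],cv2.COLOR_RGB2BGR))
    print(n,c["intrinsics"],c["k1"],c["rvec"],c["tvec"])
pickle.dump(d,open("cap0.pkl","wb"))
print(ctrl.current_time())
E
```

```text
pics
scene [[418.26370294   0.         262.43428769]
 [  0.         418.26370294 190.89157007]
 [  0.           0.           1.        ]] 0.0027904779696092366 [ 0.70507253 -2.51446498  1.27490812] [0.41967543 0.28130923 0.77557205]
side [[374.82797144   0.         259.51850118]
 [  0.         374.82797144 191.35506004]
 [  0.           0.           1.        ]] -0.07604741503084514 [ 1.99345449 -0.34123578  0.21078758] [-0.54404498  0.12814894  0.761821  ]
wrist [[317.85724572   0.         256.28316877]
 [  0.         317.85724572 188.62563543]
 [  0.           0.           1.        ]] -0.02625031227368229 [-2.40428097  1.55044635  0.25544611] [-0.64893108 -0.04221275  0.38101392]
0.15
```

View pics/scene0.png

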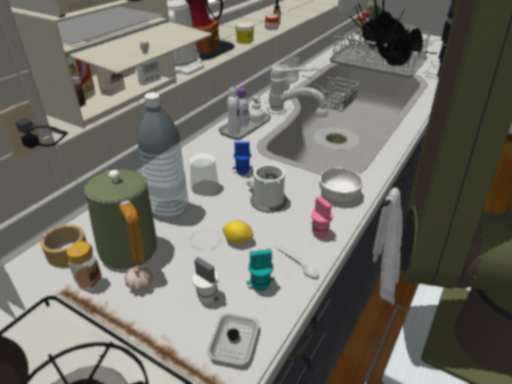

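View pics/side0.png

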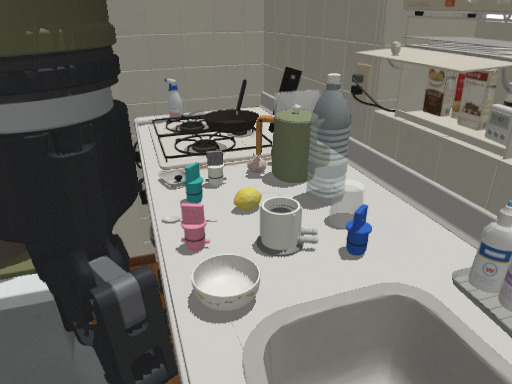

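View pics/wrist0.png

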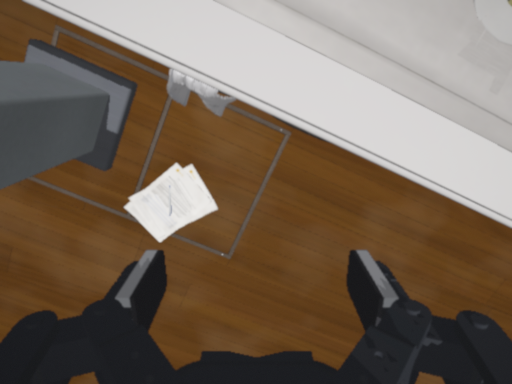

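Candidates for the cartridge (scene pixels): white with a grey wing (206,280), turquoise (261,270), pink (321,217), blue (242,157) and a plain white cup (203,173). By the description I choose the one at (206,280). Next I'll check it in a close crop.

```bash
cat > h.py <<'E'
import numpy as np, cv2, pickle
def undist(c,uv):
    K=c["intrinsics"]; uv=np.atleast_2d(np.array(uv,float))
    return cv2.undistortPoints(uv.reshape(-1,1,2),K,np.array([c["k1"],0,0,0,0.])).reshape(-1,2)
def ray(c,uv):
    s=undist(c,uv); R=cv2.Rodrigues(np.array(c["rvec"],float))[0]; t=np.array(c["tvec"],float).ravel()
    d=np.c_[s,np.ones(len(s))]@R; o=-R.T@t
    return o,d/np.linalg.norm(d,axis=1)[:,None]
def onplane(c,uv,z):
    o,d=ray(c,uv); return o+d*((z-o[2])/d[:,2])[:,None]
def proj(c,P):
    return cv2.projectPoints(np.atleast_2d(np.array(P,float)).reshape(-1,1,3),np.array(c["rvec"],float),np.array(c["tvec"],float),c["intrinsics"],np.array([c["k1"],0,0,0,0.]))[0].reshape(-1,2)
def tri(c1,u1,c2,u2):
    o1,d1=ray(c1,u1);o2,d2=ray(c2,u2);d1=d1[0];d2=d2[0]
    A=np.c_[d1,-d2]; s=np.linalg.lstsq(A,o2-o1,rcond=None)[0]
    p=o1+s[0]*d1;q=o2+s[1]*d2
    return (p+q)/2,np.linalg.norm(p-q)
def save(img,name,box=None,k=1):
    if box: x0,y0,x1,y1=box; img=img[y0:y1,x0:x1]
    img=cv2.resize(img,None,fx=k,fy=k,interpolation=cv2.INTER_CUBIC)
    cv2.imwrite("pics/"+name,cv2.cvtColor(np.ascontiguousarray(img),cv2.COLOR_RGB2BGR))
E
python3 - <<'E'
from h import *
d=pickle.load(open("cap0.pkl","rb"))
a=d["scene"]["image"][245:315,175:245]; b=d["side"]["image"][140:210,180:250]
e=d["scene"]["image"][155:225,235:305]; f=d["side"]["image"][185:260,250:325]
r=lambda x:cv2.resize(x,(390,290) if 0 else (290,290),interpolation=cv2.INTER_CUBIC)
save(np.vstack([np.hstack([r(a),r(b)]),np.hstack([r(e),r(f)])]),"crops.png")
s,w=d["scene"],d["side"]
print(onplane(s,[206,280],0.05),onplane(w,[215,167],0.05))
print(onplane(s,[268,172],0.092),onplane(w,[281,206],0.092))
E
```

```text
[[0.50881118 0.18577782 0.05      ]] [[0.51069162 0.19116946 0.05      ]]
[[ 0.56796813 -0.15502245  0.092     ]] [[ 0.56514949 -0.16340922  0.092     ]]
```

View pics/crops.png

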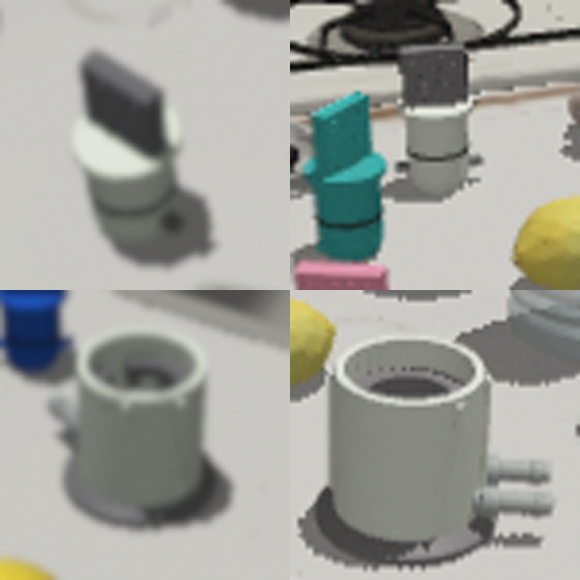

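Run:
```python
from h import *
from workcell import ctrl
d=pickle.load(open("cap0.pkl","rb"))["wrist"]
R=cv2.Rodrigues(np.array(d["rvec"],float))[0]; t=np.array(d["tvec"]).ravel()
Rt=np.array(ctrl.current_orientation()); p=np.array(ctrl.current_position())
print(Rt.round(3)); print("cam in tool",(Rt.T@(-R.T@t-p)).round(4)); print((Rt.T@R.T).round(4))
for yaw in range(-180,180,30):
    a=np.radians(yaw); F=np.array([[np.cos(a),np.sin(a),0],[np.sin(a),-np.cos(a),0],[0,0,-1.]])
    q1=ctrl.ik([0.55,-0.16,0.3],F); q2=ctrl.ik([0.51,0.19,0.3],F)
    print(yaw,None if q1 is None else np.round(q1,2),None if q2 is None else np.round(q2,2))
```

```text
[[ 0.911  0.412 -0.001]
 [ 0.412 -0.911  0.002]
 [ 0.    -0.002 -1.   ]]
cam in tool [ 8.080e-02  1.000e-04 -1.549e-01]
[[ 0.000e+00 -9.484e-01 -3.172e-01]
 [ 1.000e+00  3.000e-04 -9.000e-04]
 [ 9.000e-04 -3.172e-01  9.484e-01]]
-180 [-0.38 -0.08  1.73 -0.    1.5  -1.95] [ 0.26 -0.15  1.79 -0.    1.5  -1.31]
-150 [-0.38 -0.08  1.73 -0.    1.5  -2.47] [ 0.26 -0.15  1.79 -0.    1.5  -1.84]
-120 None [ 0.26 -0.15  1.79 -0.    1.5  -2.36]
-90 [-0.38 -0.08  1.73 -0.    1.5   2.76] [ 0.26 -0.15  1.79 -0.    1.5  -2.88]
-60 [-0.38 -0.08  1.73 -0.    1.5   2.24] [ 0.26 -0.15  1.79 -0.    1.5   2.88]
-30 [-0.38 -0.08  1.73 -0.    1.5   1.72] [ 0.26 -0.15  1.79 -0.    1.5   2.35]
0 [-0.38 -0.08  1.73 -0.    1.5   1.19] [ 0.26 -0.15  1.79 -0.    1.5   1.83]
30 [-0.38 -0.08  1.73 -0.    1.5   0.67] [ 0.26 -0.15  1.79 -0.    1.5   1.31]
60 [-0.38 -0.08  1.73 -0.    1.5   0.15] [ 0.26 -0.15  1.79 -0.    1.5   0.78]
90 [-0.38 -0.08  1.73 -0.    1.5  -0.38] [ 0.26 -0.15  1.79 -0.    1.5   0.26]
120 [-0.38 -0.08  1.73 -0.    1.5  -0.9 ] [ 0.26 -0.15  1.79 -0.    1.5  -0.27]
150 [-0.38 -0.08  1.73 -0.    1.5  -1.42] [ 0.26 -0.15  1.79 -0.    1.5  -0.79]
```

```bash
cat >> h.py <<'E'
def F(yaw):
    a=np.radians(yaw); return np.array([[np.cos(a),np.sin(a),0],[np.sin(a),-np.cos(a),0],[0,0,-1.]])
E
python3 - <<'E'
from h import *
from workcell import ctrl, capture
ctrl.reach([0.567,-0.158,0.23],F(60)); c1=capture("wrist"); t1=ctrl.current_time()
ctrl.reach([0.51,0.188,0.23],F(90)); c2=capture("wrist")
pickle.dump((c1,c2),open("cap1.pkl","wb"))
save(c1["image"],"w1.png");save(c2["image"],"w2.png")
print(t1,ctrl.current_time(),ctrl.current_force())
E
```

```text
2.1083 3.475 [ 0.50730122 -1.03754301  0.53421006]
```

View pics/w1.png

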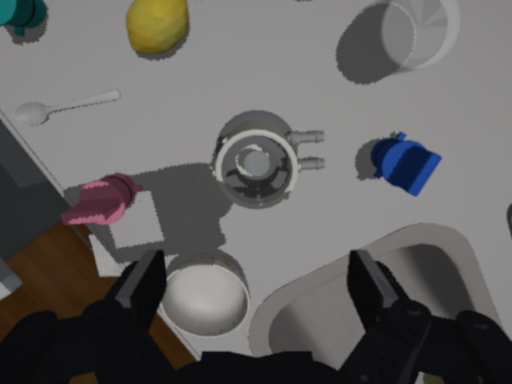

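View pics/w2.png

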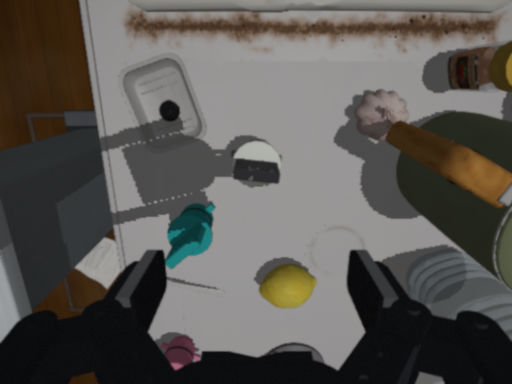

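Run:
```python
from h import *
c1,c2=pickle.load(open("cap1.pkl","rb"))
a=cv2.resize(c1["image"][110:220,200:340],None,fx=4,fy=4,interpolation=cv2.INTER_CUBIC)
save(a,"w1c.png")
save(c2["image"],"w2c.png",(205,115,315,205),5)
```

```text
(no output)
```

View pics/w1c.png

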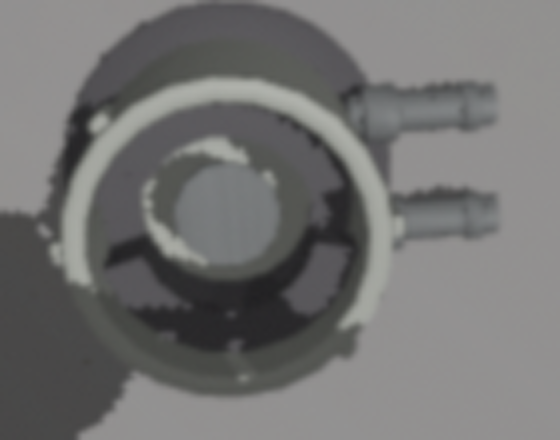

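View pics/w2c.png

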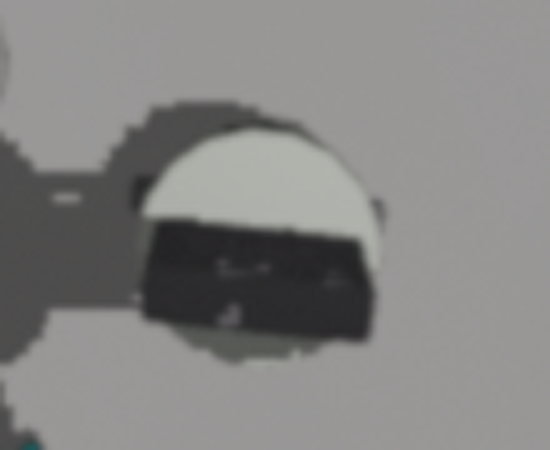

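Run:
```python
from h import *
from scipy.optimize import least_squares
c1,c2=pickle.load(open("cap1.pkl","rb")); d=pickle.load(open("cap0.pkl","rb"))
cr=lambda p,k,o: np.array(p,float)/k+np.array(o)-0.5+0.5/k
rim=cr([(228,78),(62,230),(392,235),(330,112),(125,118),(75,170),(385,190),(275,85)],4,(200,110))
P=onplane(c1,rim,.092)[:,:2]
f=least_squares(lambda q:np.hypot(*(P-q).T)-.04,P.mean(0)); m=f.x
print("mouth",m,"res mm",(f.fun*1e3).round(1))
rib=cr([(97,122),(57,252),(397,228),(348,345)],4,(200,110))
Q=onplane(c1,rib,.088)[:,:2]-m
print("ribs r",np.hypot(*Q.T).round(4),"ang",np.degrees(np.arctan2(Q[:,1],Q[:,0])).round(1))
im=c2["image"]; g=im.max(2)
sub=g[115:205,205:315]; mask=((sub<70)).astype(np.uint8)
n,l,s,ce=cv2.connectedComponentsWithStats(mask)
save(cv2.merge([np.clip((sub.astype(float))*4,0,255).astype(np.uint8)]*3),"w2d.png",None,6)
W=onplane(c2,cr([(145,320),(370,342)],5,(205,115)),.1); print("wing edge",W, np.linalg.norm(W[0]-W[1]))
v=W[1]-W[0]; v/=np.linalg.norm(v); nrm=np.array([-v[1],v[0],0]); nrm*=np.sign(nrm[1]); print("wing ang",np.degrees(np.arctan2(v[1],v[0])),"c",W.mean(0)+nrm*.006)
print([tuple(o) for o in onplane(c2,cr([(152,262),(375,288)],5,(205,115)),.1)])
```

```text
mouth [ 0.56659017 -0.1586891 ] res mm [ 0.3 -0.5 -0.6  0.3 -0.9  0.4 -0.3  0.2]
ribs r [0.0425 0.0413 0.0411 0.0397] ang [105.9 152.9 -24.6 -71.1]
wing edge [[0.48852436 0.18298018 0.1       ]
 [0.53073491 0.17860685 0.1       ]] 0.04243649614350544
wing ang -5.915166998751109 c [0.51024797 0.18676157 0.1       ]
[(np.float64(0.49008508594127714), np.float64(0.1941736222337086), np.float64(0.09999999999999998)), (np.float64(0.5314451539750039), np.float64(0.1891333513050346), np.float64(0.09999999999999998))]
```

View pics/w2d.png

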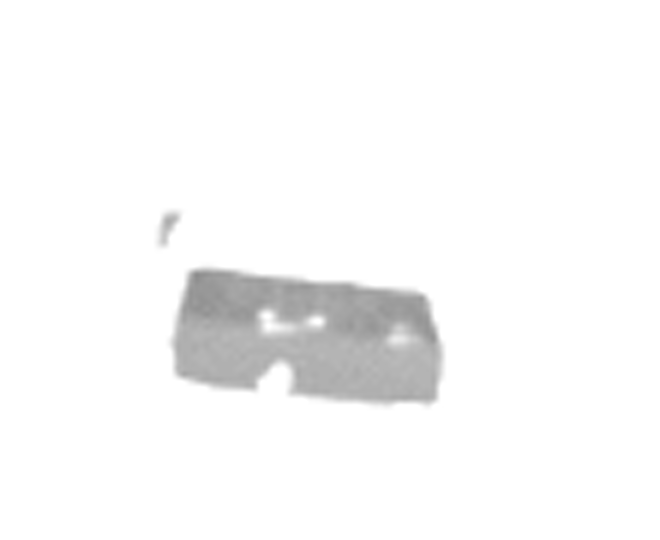

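Run:
```python
from h import *
d=pickle.load(open("cap0.pkl","rb"))
m=np.array([.5666,-.1587]); w=np.array([.5103,.1868]); 
out=[]
th=np.radians(np.arange(0,360,5))
def draw(c,box,k,pts,col):
    im=cv2.resize(c["image"][box[1]:box[3],box[0]:box[2]],None,fx=k,fy=k,interpolation=cv2.INTER_CUBIC)
    for P,cc in zip(pts,col):
        for u in proj(c,P): cv2.circle(im,tuple(np.round((u-box[:2]+.5)*k).astype(int)),1,cc,-1)
    return im
ring=np.c_[m[0]+.04*np.cos(th),m[1]+.04*np.sin(th),0*th+.092]
def rb(a,z0): a=np.radians(a); return np.array([[m[0]+.043*np.cos(a),m[1]+.043*np.sin(a),z] for z in np.arange(.09,z0,-.004)])
ribs=np.vstack([rb(-25.5,.04),rb(154.5,.04)]); nt=np.vstack([rb(-73.2,.07),rb(106.8,.07)])
v=np.array([np.cos(np.radians(-6)),np.sin(np.radians(-6))]); n=np.array([-v[1],v[0]])
top=np.array([[*(w+v*a+n*b),.1] for a in (-.022,.022) for b in (-.006,.006)])
body=np.array([[w[0]+.026*np.cos(t),w[1]+.026*np.sin(t),.06] for t in th])
cols=[(255,0,0),(0,255,0),(0,0,255)]
for nm,b1,b2 in [("scene",(235,150,305,220),(175,250,235,310)),("side",(250,190,330,260),(185,140,245,200))]:
    A=draw(d[nm],b1,5,[ring,ribs,nt],cols);B=draw(d[nm],b2,5,[top,body],cols)
    h=min(A.shape[0],B.shape[0]);out.append(np.hstack([A[:h],B[:h]])[:, :640])
W=min(o.shape[1] for o in out)
save(np.vstack([o[:,:W] for o in out]),"ov.png")
```

```text
(no output)
```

View pics/ov.png

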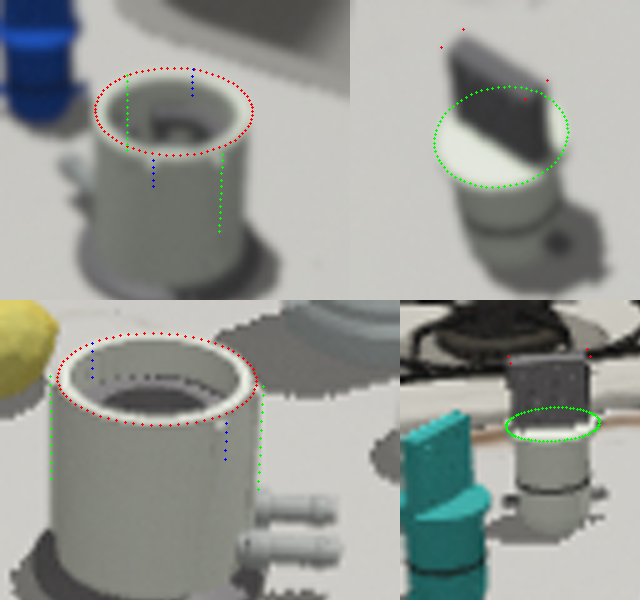

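Run:
```python
from h import *
from workcell import ctrl, grip, capture
w=[.5103,.1868]; Y=174
grip(0.45)
ctrl.reach([*w,.17],F(Y))
print("hit",ctrl.line_to([*w,.082],vel=.08,until_force=6), ctrl.current_position(),ctrl.current_force())
f0=ctrl.current_force()
grip(0.0)
print(ctrl.current_opening(),ctrl.current_force(),ctrl.current_time())
c=capture("wrist"); save(c["image"],"w3.png")
```

```text
hit False [0.51091384 0.18694857 0.08277069] [0.67859403 0.42242755 0.8807331 ]
0.11273196155820633 [-1.00422342 -0.22280364  3.24588767] 6.9333
```

View pics/w3.png

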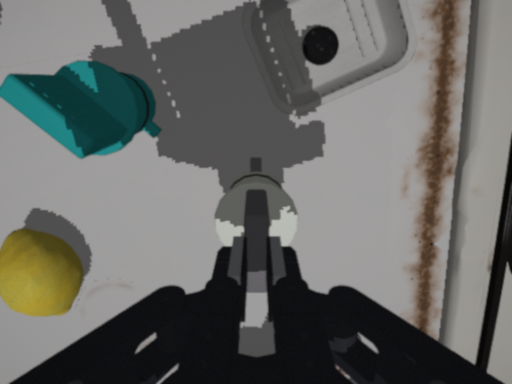

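Run:
```python
from h import *
from workcell import ctrl, grip, capture
c=capture("wrist")
save(c["image"],"w4.png",(206,150,306,260),5)
p=np.array(ctrl.current_position());R=np.array(ctrl.current_orientation())
for tx,z in [(.022,.1),(.022,.06),(.026,.06),(.03,.018)]:
    q=p+R[:,0]*tx; q[2]=z; print(tx,z,((proj(c,q)[0]-[206,150]+.5)*5).round(0))
```

```text
0.022 0.1 [259. 338.]
0.022 0.06 [258. 201.]
0.026 0.06 [258. 169.]
0.03 0.018 [257.  52.]
```

View pics/w4.png

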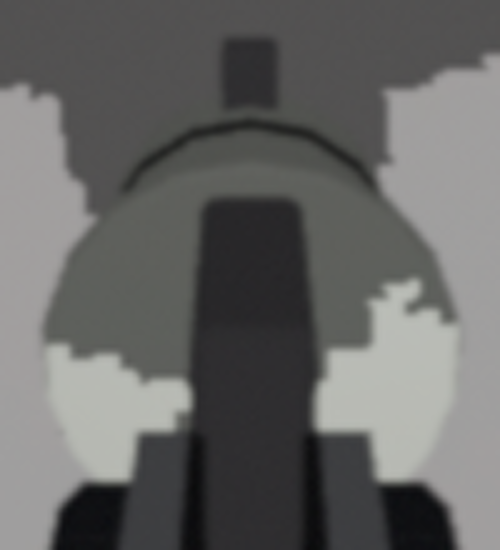

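Run:
```python
from h import *
from workcell import ctrl, grip, capture
m=[.5666,-.1587]
p=ctrl.current_position()
ctrl.line_to([p[0],p[1],.27],vel=.15)
ctrl.reach([*m,.25],F(154.5))
ctrl.line_to([*m,.182],vel=.1); ctrl.sleep(.3)
print(ctrl.current_position(),ctrl.current_force(),ctrl.current_ft_torque(),ctrl.current_opening(),ctrl.current_time())
for n in ["scene","side","wrist"]:
    c=capture(n); save(c["image"],f"{n}5.png")
    if n!="wrist":
        b=(225,120,305,220) if n=="scene" else (240,120,330,260)
        save(c["image"],f"{n}5c.png",b,4)
```

```text
[ 0.56693031 -0.15886305  0.18274548] [ 0.3849689  -0.48521416 -1.67629139] [ 0.01783096  0.01262522 -0.01376634] 0.10858085032602775 10.8833
```

View pics/scene5c.png

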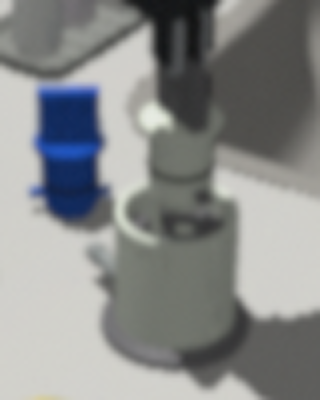

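View pics/side5c.png

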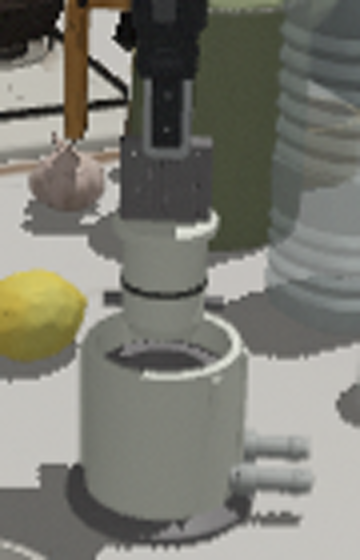

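View pics/wrist5.png

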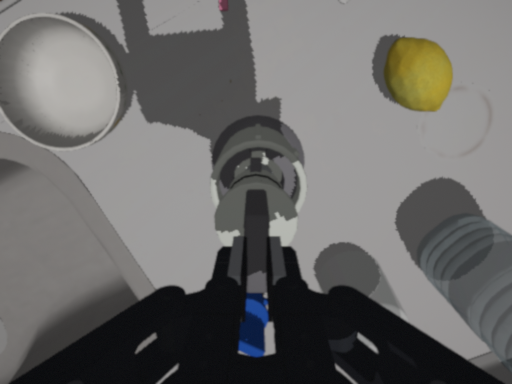

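```bash
cat >> h.py <<'E'
def st(ctrl,tag=""):
    print(tag,np.round(np.array(ctrl.current_position())*1e3,1),"F",np.round(ctrl.current_force(),1),"M",np.round(ctrl.current_ft_torque(),2),"t",round(ctrl.current_time(),2))
E
python3 - <<'E'
from h import *
from workcell import ctrl
m=[.5666,-.1587]
r=ctrl.line_to([*m,.155],vel=.03,until_force=4); st(ctrl,r)
if not r:
    r=ctrl.line_to([*m,.120],vel=.025,until_force=4); st(ctrl,r)
E
```

```text
False [ 566.8 -158.8  155.3] F [-0.6 -0.4 -2.5] M [-0.01 -0.01 -0.01] t 12.08
True [ 566.7 -158.5  141.3] F [ 2.3 -0.5  0.6] M [ 0.01 -0.14  0.01] t 12.79
```

Run:
```python
from h import *
from workcell import ctrl
m=[.5666,-.1587]
ctrl.sleep(.2); st(ctrl)
for z in (.140,.139,.138,.137):
    r=ctrl.line_to([*m,z],vel=.02); st(ctrl,z)
    if ctrl.current_force()[2]>6: break
```

```text
[ 566.6 -158.5  141.2] F [ 1. -0.  1.] M [ 0.03 -0.24  0.09] t 12.99
0.14 [ 566.8 -158.7  140.2] F [0.6 0.4 1.5] M [ 0.15 -0.2   0.05] t 13.24
0.139 [ 566.8 -158.7  139.1] F [0.4 0.6 2.5] M [ 0.1  -0.28  0.05] t 13.49
0.138 [ 566.7 -158.7  138.1] F [1.9 0.2 2.3] M [ 0.12 -0.25 -0.01] t 13.74
0.137 [ 566.7 -158.7  137.1] F [1.1 1.2 2.7] M [ 0.16 -0.23 -0.04] t 13.99
```

Run:
```python
from h import *
from workcell import ctrl
m=[.5666,-.1587]
for z in (.134,.131,.128,.126,.124,.123,.122,.121,.120,.119,.118,.117):
    r=ctrl.line_to([*m,z],vel=.025,until_force=5); st(ctrl,(z,r))
    if r or ctrl.current_force()[2]>9: break
```

```text
(0.134, False) [ 566.7 -158.7  134. ] F [0.9 0.6 4.3] M [ 0.16 -0.34 -0.01] t 14.26
(0.131, False) [ 566.8 -158.8  131.2] F [1.1 1.2 4.5] M [ 0.11 -0.31  0.06] t 14.53
(0.128, False) [ 566.8 -158.8  128.3] F [1.1 1.4 5.4] M [ 0.16 -0.19  0.02] t 14.79
(0.126, False) [ 566.9 -158.8  126.6] F [0.1 1.2 6. ] M [ 0.14 -0.18  0.02] t 15.04
(0.124, False) [ 567.  -158.8  124.7] F [0.6 1.  6.3] M [ 0.19 -0.17 -0.02] t 15.29
(0.123, False) [ 567.  -158.8  123.9] F [0.6 1.8 6.8] M [ 0.23 -0.11 -0.  ] t 15.54
(0.122, False) [ 567.1 -158.8  123. ] F [0.7 1.  6.2] M [ 0.22 -0.1   0.  ] t 15.79
(0.121, False) [ 567.1 -158.9  122.1] F [0.9 1.  7.6] M [ 0.23 -0.1  -0.  ] t 16.04
(0.12, False) [ 567.1 -158.9  121.4] F [0.1 1.1 9.5] M [ 0.31  0.02 -0.01] t 16.29
```

Run:
```python
from h import *
from workcell import ctrl
ctrl.sleep(.2); st(ctrl,"settle")
m=[.5669,-.1588]
ctrl.line_to([*m,.1197],vel=.02); ctrl.sleep(.1); st(ctrl,"down")
yaw=154.5
def y():
    R=np.array(ctrl.current_orientation()); return round(np.degrees(np.arctan2(R[1,0],R[0,0])),1)
for yaw in (151.5,148.5,145.5):
    ctrl.line_to([*m,.1197],frame=F(yaw),vel=.02); st(ctrl,(yaw,y()))
    if abs(ctrl.current_ft_torque()[2])>.5 or ctrl.current_force()[2]>14: break
```

```text
settle [ 567.2 -158.9  121.4] F [-0.3  1.2  8.4] M [ 0.25  0.03 -0.  ] t 16.49
down [ 567.3 -158.9  121.4] F [-1.8  1.7 10.7] M [ 0.31  0.24 -0.  ] t 16.84
(151.5, np.float64(151.5)) [ 567.4 -159.   121.4] F [-1.2  1.6  9.2] M [0.27 0.13 0.01] t 17.09
(148.5, np.float64(148.5)) [ 567.5 -158.9  121.4] F [-1.6  1.2  9.8] M [0.36 0.12 0.03] t 17.34
(145.5, np.float64(145.5)) [ 567.6 -159.   121.4] F [-1.3  1.3 10. ] M [ 0.23  0.05 -0.03] t 17.59
```

Run:
```python
from h import *
from workcell import ctrl
m=[.5669,-.1588]
def y():
    R=np.array(ctrl.current_orientation()); return round(float(np.degrees(np.arctan2(R[1,0],R[0,0]))),1)
for yaw in (141,137,133,129,125,121,117,114,111,109,107.5):
    ctrl.line_to([*m,.1197],frame=F(yaw),vel=.02); st(ctrl,(yaw,y()))
    if abs(ctrl.current_ft_torque()[2])>.4 or ctrl.current_force()[2]>14: break
```

```text
(141, 141.0) [ 567.6 -159.   121.4] F [0.5 1.5 8.9] M [ 0.27 -0.01 -0.04] t 17.84
(137, 137.0) [ 567.6 -159.1  121.4] F [0.2 0.6 8.5] M [ 0.21  0.   -0.09] t 18.09
(133, 133.0) [ 567.6 -159.2  121.4] F [-0.8  0.2  9.1] M [ 0.19  0.07 -0.03] t 18.34
(129, 129.0) [ 567.6 -159.2  121.4] F [-0.8  0.9  9.5] M [ 0.13 -0.02 -0.05] t 18.59
(125, 125.0) [ 567.6 -159.3  121.4] F [-0.1  0.3 10.1] M [ 0.14 -0.04 -0.03] t 18.84
(121, 121.0) [ 567.6 -159.3  121.4] F [ 0.5 -0.4  9.1] M [0.15 0.07 0.01] t 19.09
(117, 117.0) [ 567.6 -159.3  121.4] F [-1.1  0.5  9.1] M [ 0.08  0.   -0.04] t 19.34
(114, 114.0) [ 567.6 -159.3  121.3] F [-0.4  0.5  9.5] M [ 0.14  0.04 -0.05] t 19.59
(111, 111.0) [ 567.6 -159.3  121.4] F [-0.6  0.   9.2] M [0.13 0.04 0.02] t 19.84
(109, 109.0) [ 567.6 -159.3  121.3] F [-0.7  0.3  9.7] M [ 0.07  0.02 -0.03] t 20.09
(107.5, 107.5) [ 567.6 -159.3  121.4] F [-0.3  1.2  9.1] M [ 0.06 -0.01 -0.  ] t 20.34
```

Run:
```python
from h import *
from workcell import ctrl
m=[.5674,-.1592]
ctrl.line_to([*m,.1197],frame=F(106.7),vel=.02); st(ctrl)
for z in (.121,.122,.123,.124,.125,.126,.127,.128):
    ctrl.line_to([*m,z],vel=.015); st(ctrl,z)
    if ctrl.current_force()[2]<1.5: break
```

```text
[ 568.  -159.5  121.4] F [-1.2  1.7 10.6] M [0.27 0.13 0.12] t 20.59
0.121 [ 567.6 -159.4  121.8] F [0.  1.2 6.2] M [ 0.11 -0.07  0.02] t 20.84
0.122 [ 567.6 -159.4  122.6] F [1.  1.3 5.8] M [ 0.12 -0.11  0.02] t 21.09
0.123 [ 567.5 -159.4  123.5] F [0.7 0.3 5.7] M [ 0.06 -0.14  0.07] t 21.34
0.124 [ 567.5 -159.4  124.4] F [ 0.5 -0.1  4.6] M [ 0.06 -0.11  0.03] t 21.59
0.125 [ 567.5 -159.3  125.3] F [1.  0.7 4.7] M [ 0.08 -0.14  0.11] t 21.84
0.126 [ 567.4 -159.3  126.2] F [0.3 0.4 4.9] M [ 0.02 -0.14  0.02] t 22.09
0.127 [ 567.4 -159.3  127.1] F [ 0.7 -0.   4. ] M [ 0.06 -0.16  0.02] t 22.34
0.128 [ 567.4 -159.3  128. ] F [ 0.2 -0.6  3.8] M [-0.   -0.19 -0.01] t 22.59
```

Run:
```python
from h import *
from workcell import ctrl
m=[.5674,-.1592]
for z in (.1288,.1296,.1304,.1312):
    ctrl.line_to([*m,z],vel=.015); st(ctrl,z)
    if ctrl.current_force()[2]<0: break
# twist check inside the notch, gently
```

```text
0.1288 [ 567.4 -159.2  128.8] F [0.2 0.2 3.4] M [-0.02 -0.21  0.03] t 22.84
0.1296 [ 567.4 -159.2  129.6] F [-0.1 -0.7  3.4] M [ 0.02 -0.17 -0.02] t 23.09
0.1304 [ 567.4 -159.2  130.4] F [ 0.4 -0.1  3.8] M [-0.09 -0.22  0.  ] t 23.34
0.1312 [ 567.  -159.2  130.4] F [ 2.4 -0.9 -0.9] M [-0.24 -0.35  0.03] t 23.59
```

Run:
```python
from h import *
from workcell import ctrl
m=[.5674,-.1592]
ctrl.line_to([*m,.1303],vel=.015); st(ctrl,"top")
for yaw in (105.5,104.5,103.5,106.7,108,109,110,106.7):
    ctrl.line_to([*m,.1303],frame=F(yaw),vel=.02); st(ctrl,yaw)
    if abs(ctrl.current_ft_torque()[2])>.25 : print("contact")
```

```text
top [ 567.4 -159.2  130.4] F [ 0.6 -0.3  2.3] M [-0.07 -0.19  0.  ] t 23.84
105.5 [ 567.4 -159.2  130.4] F [ 1.1 -0.9  2. ] M [-0.08 -0.14 -0.06] t 24.09
104.5 [ 567.4 -159.2  130.4] F [ 0.5 -0.3  2.2] M [-0.08 -0.1   0.01] t 24.34
103.5 [ 567.4 -159.2  130.4] F [-0.9 -1.   3.4] M [ 0.   -0.09  0.06] t 24.59
106.7 [ 567.4 -159.2  130.4] F [ 0.1 -0.2  3.7] M [ 0.04 -0.08  0.01] t 24.84
108 [ 567.4 -159.2  130.4] F [1.1 0.5 3.2] M [ 0.02 -0.08  0.02] t 25.09
109 [ 567.4 -159.2  130.3] F [-0.  -0.2  3. ] M [ 0.03 -0.11  0.01] t 25.34
110 [ 567.4 -159.2  130.3] F [-0.1 -0.5  3.3] M [-0.02 -0.11  0.02] t 25.59
106.7 [ 567.4 -159.2  130.3] F [-0.2  0.2  4.6] M [ 0.05 -0.1  -0.05] t 25.84
```

Run:
```python
from h import *
from workcell import ctrl, grip, capture
grip(0.45); st(ctrl,"open")
ctrl.line_to([.5674,-.1592,.25],vel=.12); ctrl.sleep(.3); st(ctrl,"up")
c=capture("wrist"); save(c["image"],"w6.png",(156,80,356,230),4)
pickle.dump(c,open("cap6.pkl","wb"))
for n,b in (("scene",(225,120,305,220)),("side",(240,120,330,260))): save(capture(n)["image"],n+"6c.png",b,4)
print(ctrl.current_time())
```

```text
open [ 567.  -159.   129.7] F [ 0.4 -0.4 -0.1] M [-0.03 -0.04 -0.03] t 26.23
up [ 567.2 -159.1  249.4] F [-0.3  0.9  0.3] M [ 0.03  0.01 -0.02] t 27.68
27.8333
```

View pics/w6.png

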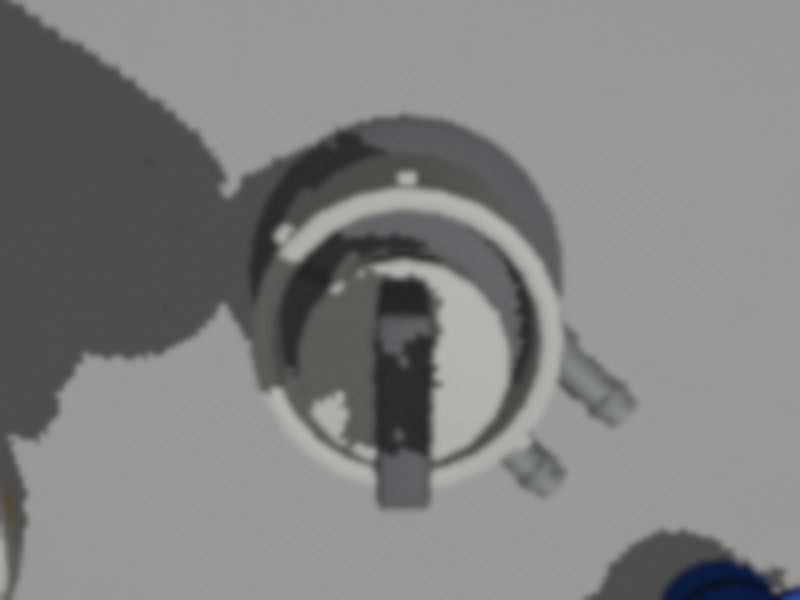

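View pics/side6c.png

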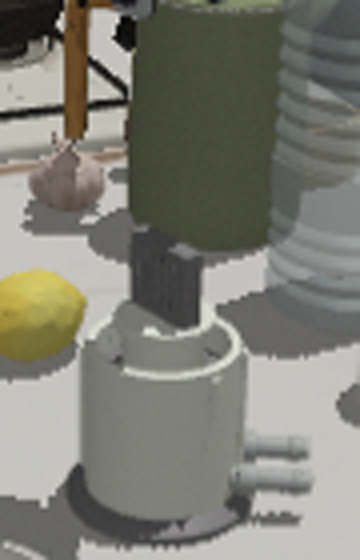

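View pics/scene6c.png

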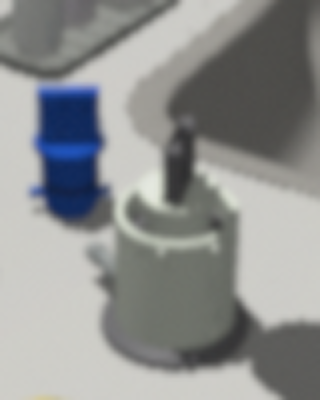

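The wing, at x≈403 in the crop, lines up with the notch rib at (407,178). The cartridge stayed down inside the pot after release.

Run:
```python
from workcell import ctrl, hand_in
print(hand_in(), ctrl.current_time())
```

```text
the job is handed in; nothing more can be done
the job is handed in; nothing more can be done
```

The white cartridge is locked in the housing, and I handed the job in at about 28 s of the 56 s allowed.

**What I did:** I gripped the wing and lowered the cartridge with its lugs in the entry slots. I pushed it to the hard floor with about 11–13 N net, turned it 48° clockwise, and let it rise into the notches.

**Last checks:**
- **Height:** it rose 9 mm from the floor and then met a firm stop, which is where the notches should be.
- **Force:** the upward push before that stop was about 6 N net, which matches the spring.
- **Alignment:** after release the wing lines up with the notch rib in the wrist picture. The scene and side pictures show the cartridge still down in the pot.
- **Gripper:** it was clear of everything, about 0.25 m above the worktop.

**Not fully settled:**
- Twisting ±3° in the notch met no side contact, so the final angle rests on the rib measurements, good to about 1–2°.
- Outlines drawn from the wrist-camera measurements were about 2 mm off in the scene and side pictures, within the stated calibration.
- The lemon, teaspoon and bowl were not measured again afterwards, but no contact force showed on any move near them.

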